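# Stand the fallen pepper mills back up in their row

### The arm

A 6-joint arm with a two-finger parallel gripper is mounted at the origin on the work surface. World frame = base frame: x ahead of the robot, y to its left, z up, the work surface at z = 0. Lengths are in m, angles in rad, forces in N, time in s.
With the tool pointing down it reaches from about 0.325 to 0.775 m from the base axis. Payload 5.5 kg.
Tool frame: the origin (TCP) lies midway between the tips of the shut fingers; the grasp point (between the pads) lies 19 mm behind it; z points along the fingers, y is the line along which they close (so a half turn about z gives the same grasp; the last joint's range is limited). The gripper opens to 85 mm and grips with 20 to 120 N. Pads are 22 mm wide; open, the fingers measure 114 mm over their backs; the gripper's body (76 mm by 85 mm) begins 54 mm behind the grasp point. The pads swing forward as they close: fully open they stand 13 mm farther back than shut.
Start: joints at [-1.324, 0.091, 1.231, -0, 1.82, -0.057], TCP at [0.179, -0.573, 0.231] pointing down, gripper open.
Joint ranges: [-2.87, 2.87], [-0.86, 2.18], [0.17, 2.46], [-1.51, 4.65], [0.06, 2.69], [-2.65, 2.65]. Speed limits (rad/s): [2.57, 2.57, 3.01, 3.14, 3.14, 3.14].

### API

Orientations are given as a unit quaternion [w, x, y, z].
In Python, from cell import bot gives the robot as it stands. The module is installed in compiled form; this text tells all that it offers.
- The arm moves only by the shell command python3 -m creep 'ROWS'. ROWS is text: rows parted by semicolons, each of 7 numbers parted by spaces: the finger opening in mm, from 0 to 85.4, then the shift along the tool's x, y, z as a fraction of full scale, then the turn, a rotation vector about the tool's x, y, z as a fraction of full scale. In form: gripper tx ty tz rx ry rz; .... A call has 1 to 10 rows; each row shifts and turns the commanded pose from where the row before left it, along the tool's axes as they then stand; what a row does not reach is not made up. Full scale, the value 1, is 25 cm for a shift and 1.5 rad for a turn. A row lasts 1/12 s, in which the tool goes at most 41.7 mm and 7.16 degrees, less where a joint would pass 70% of its speed; a pose out of reach is approached as far as the arm can. A call with a number of a shift or a turn outside -1 to 1 is refused whole. A call with a gripper value outside its range is refused whole. The fingers move at their own pace and stop on an object; the grip force is fixed at half the most. Time passes only in rows, so rows that do not move let the fingers close. It gives the time, the measured TCP pose, the force, the opening and the grip force at its end, in the units of the state.
- bot.state(): the state, without advancing time (a new reading comes with each control period).
- bot.grab_frame(name): name is "scene" or "top" or "wrist"; returns a dict with "pixels" (400x640x3 uint8, blue, green, red), "depth" (400x640 float32, m along the optical axis (not along the pixel's ray), 0 where there is no reading), "fx", "fy", "cx", "cy" (pixels), "position" and "attitude" of the camera in the world; the wrist camera has in their place "mount" (4x4, takes a point from camera to tool coordinates, whose origin is the TCP and whose axes are the flange's). Camera axes: x right, y up, looking along -z (the intrinsics and any distortion apply to the point x, -y, -z); pixel columns grow to the right and rows downward; lengths in m; the calibration is good to about 2 mm. The wrist camera is an equidistant fisheye: a pixel r from the principal point sees the ray r / f radians off the axis. A picture is of the moment at which its call begins: read the wrist's pose just before it.
- bot.finish_job(): hands the job in; it is judged then, once.
The state is a dict: "time_s": time; "joint_pos": joint angles; "qvel": joint speeds; "joint_efforts": joint torques, N m; "eef_pos": TCP position; "tool_rot": TCP orientation; "wrist_force": force on the tool from outside, world axes, zero at the start; "torque": the same for the moment, N m; "finger_gap": finger opening in m; "finger_force": force on a finger pad.
Only numpy, scipy, OpenCV 4.12 (cv2) and the standard library are available. Lean on these libraries where they do the work, as an engineer would, in place of code of your own. Each camera call takes 0.05 s, during which the arm holds its last target. There are 200 camera calls.

### The job

Two of the five turned pepper mills in the finishing tray have fallen over. Stand both upright on their square feet, in line with the others along the middle of the tray and each in the middle of a free place in the row, well clear of its neighbours. Leave the three standing mills where they are, and do not push the cork block or the bowl about.

Things in the scene. Friction and masses are not known exactly. Their poses are not given: they have to be found in the camera images.
- tray: fixed plywood tray, the lane in which the mills stand: inside 204 mm (its x) by 624 mm (its y), rim 8 mm thick, its top 22 mm above the bench. Origin at the centre of its underside; floor 8 mm thick; z up
- tray_in (a point): centre of the top face of the tray's floor. x axis: across the lane, away from the robot; y axis: along the lane. The row's centre line is x = 0 here, with five places at y = -250, -125, 0, 125, 250 mm, each taken by one mill (its origin is within 10 mm of the place)
- mill_a: fallen walnut mill in a place of the lane's right half (y = -125 or -250 mm); shape as mill_d. It lies on its side across the lane, on one side of its foot and its head, origin about 25 mm above the tray's floor, head away from the robot (tray's +x) within 21 degrees. Own z axis points from foot to head
- mill_b: fallen walnut mill in a place of the lane's left half (y = 125 or 250 mm); shape as mill_d, lying in the same way as mill_a but with its head towards the robot (tray's -x, within 21 degrees)
- mill_c: walnut mill, shape as mill_d, standing upright in the other place of the right half; to be left as it is. Origin at mid-height
- mill_d: walnut mill standing in the middle place, to be left. Rigid, 140 mm tall, 0.21-0.42 kg, centre of mass 43 mm up. From below: square flat foot 54 x 54 x 18 mm; round body tapering to a 26 mm neck; ball head 46 mm across, centre 117 mm up. Held lightly (20 N) by the ball, it swings foot-down by its weight to within about 15 degrees. Origin on the axis 70 mm up; z axis to the head
- mill_e: walnut mill, shape as mill_d, standing upright in the other place of the left half; to be left as it is. Origin at mid-height
- cork: loose cork sanding block 40 x 70 x 25 mm lying in the tray beyond the middle mill; bystander, origin centre of its underside
- bowl: turned wooden bowl 150 mm across, 60 mm high, on the bench to the left of the tray; bystander, origin centre of its underside
Mind the look-alikes: they are no part of the job. What is shaped like the mill_a but purple is not meant. What is shaped like the mill_c but pink is not meant.

How it is judged:
At the end, for the whole second after the job is handed in: mill_a and mill_b at rest, upright (within 0.12 rad), head up, on the tray's floor (origin 64-76 mm above it), within 35 mm of the lane's centre line, axes over 80 mm from every other mill's; the other three upright (0.12 rad), within 25 mm of their start (angle between each of mill_a, mill_b, mill_c, mill_d, mill_e's own z axis and vertical below 0.12 rad and z of mill_a in the frame of tray_in between 0.064 and 0.076 m and x of mill_a in the frame of tray_in between -0.035 and 0.035 m and linear speed of each of mill_a, mill_b below 0.03 m/s and horizontal distance between mill_a and mill_b above 0.08 m and horizontal distance between each of mill_a, mill_b and mill_c above 0.08 m and horizontal distance between each of mill_a, mill_b and mill_d above 0.08 m and horizontal distance between each of mill_a, mill_b and mill_e above 0.08 m and z of mill_b in the frame of tray_in between 0.064 and 0.076 m and x of mill_b in the frame of tray_in between -0.035 and 0.035 m and distance of each of mill_c, mill_d, mill_e from where it was at the start of the episode below 0.025 m); the robot touches nothing.
It fails at once if one of the three standing mills is knocked over (angle between any of mill_c, mill_d, mill_e's own z axis and vertical above 0.5 rad).
It fails at once if the cork block or the bowl is shifted by more than 40 mm (distance of any of cork, bowl from where it was at the start of the episode above 0.04 m).
It also fails if it takes over 51 s, if anything falls off the work surface, if the arm or the gripper's body presses on something with over 40 N, if the wrist force passes 120 N, or if a joint passes its speed limit or range.

## Working session

There is one attempt and no reset: what is moved stays moved. The work goes in short steps, Python scripts to look and compute and a shell command to move; the robot and the scene stay as the last step left them, time stands still between calls to the robot, and variables do not carry over. Pictures are saved under pics/ and viewed, at most 13 in all, crops included, and the job is handed in when it is done.

```bash
mkdir -p pics; cat > h.py <<'E'
import numpy as np, cv2
from scipy.spatial.transform import Rotation as R
from cell import bot
def grab(n,tag):
    f=bot.grab_frame(n); cv2.imwrite(f'pics/{tag}.png',f['pixels']); 
    np.savez(f'{tag}.npz',**{k:np.asarray(v) for k,v in f.items()}); return f
def cloud(f):
    d=f['depth']; v,u=np.mgrid[:400,:640]
    x=(u-f['cx'])/f['fx']*d; y=(v-f['cy'])/f['fy']*d
    P=np.stack([x,-y,-d],-1); q=np.array(f['attitude'])
    M=q if q.shape==(3,3) else R.from_quat(np.r_[q[1:],q[0]]).as_matrix()
    return P@M.T+np.array(f['position'])
E
python3 - <<'E'
from h import *
for n in('scene','top'):
    f=grab(n,n); print({k:v for k,v in f.items() if k not in('pixels','depth')})
print(bot.state())
E
```

```text
{'fx': 498.4995967398534, 'fy': 498.4995967398534, 'cx': 315.3025300090008, 'cy': 204.8938262959541, 'position': array([1.80383251, 0.56368515, 1.00053139]), 'attitude': array([0.48597464, 0.26784669, 0.39403938, 0.73267986])}
{'fx': 496.92245045085, 'fy': 496.92245045085, 'cx': 321.18735871922956, 'cy': 195.43526876229913, 'position': array([0.35308262, 0.04637255, 1.74511485]), 'attitude': array([-0.70461284, -0.01455346,  0.02484477,  0.70900753])}
{'time_s': 0.1, 'joint_pos': array([-1.32368462e+00,  9.17776432e-02,  1.23180911e+00,  4.98625802e-06,
        1.81980348e+00, -5.67105949e-02]), 'qvel': array([-0.00134089, -0.00252036, -0.00324682,  0.00067166,  0.0007453 ,
        0.00021512]), 'joint_efforts': array([ 3.45300556e-03, -4.60216320e+01, -4.19218969e+01,  4.19028481e-05,
        1.05747645e-02, -1.59473394e-06]), 'eef_pos': array([ 0.17943016, -0.57226258,  0.23024285]), 'tool_rot': array([-8.94946308e-04,  9.88483182e-01,  1.51328092e-01, -8.30299333e-05]), 'wrist_force': array([-0.75196448,  0.44990816, -0.05370998]), 'torque': array([ 0.01754283, -0.03534974,  0.0213352 ]), 'finger_force': 0.0, 'finger_gap': 0.08541681724040928}
```

View pics/top.png

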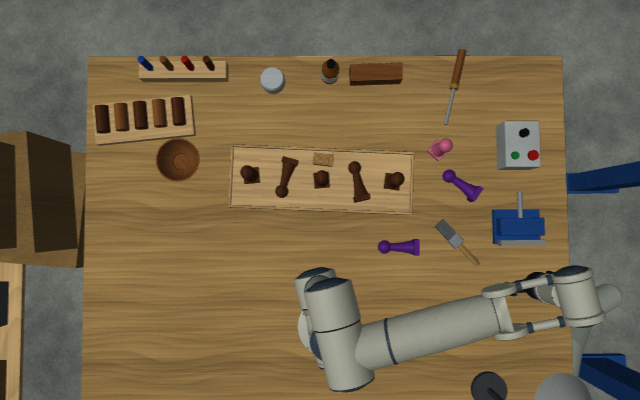

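View pics/scene.png

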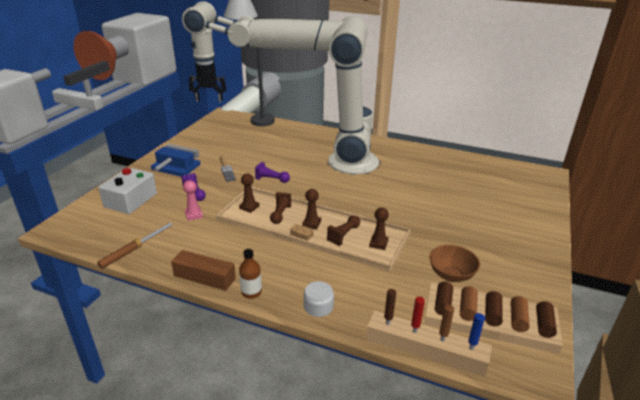

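Top view: the tray spans px 231–413. The walnut mills that have fallen are one at (286,178), head down-image towards the robot, so mill_b, and one at (358,182), head away, so mill_a. The two purple lying mills, (400,247) and (462,185), and the pink one at (440,149) are outside the tray and not meant. I'll confirm in a crop and measure.

```bash
python3 - <<'E'
from h import *
f=dict(np.load('top.npz')); im=f['pixels']
cv2.imwrite('pics/crop.png',cv2.resize(im[140:220,225:420],None,fx=4,fy=4,interpolation=cv2.INTER_CUBIC))
P=cloud(f)
# dark walnut segmentation in tray
hsv=cv2.cvtColor(im,cv2.COLOR_BGR2HSV)
for n,(u,v) in dict(tl=(232,147),tr=(412,154),br=(411,212),bl=(231,206),floor=(330,200),floor2=(260,200),bench=(330,230)).items(): print(n,P[v,u].round(3))
m=(im.max(-1)<95)&(P[...,2]>.012); m[:145]=0;m[215:]=0;m[:,:225]=0;m[:,420:]=0
n,l,s,c=cv2.connectedComponentsWithStats(m.astype(np.uint8))
for i in range(1,n):
    if s[i,4]<40: continue
    Q=P[l==i]; hi=Q[Q[:,2]>Q[:,2].max()-.01]
    vals,vec=np.linalg.eigh(np.cov(Q[:,:2].T)); d=vec[:,1]; 
    t=(Q[:,:2]-Q[:,:2].mean(0))@d; w=(Q[:,:2]-Q[:,:2].mean(0))@vec[:,0]
    print(i,s[i],'mean',Q.mean(0).round(3),'top',hi.mean(0).round(3),Q[:,2].max().round(3),'dir',d.round(3),'ext',t.min().round(3),t.max().round(3))
    if 1:
        for b in np.arange(-.08,.08,.01):
            k=(t>=b)&(t<b+.01)
            if k.sum()>2: print('   %.3f w %.3f c %.3f zmax %.3f'%(b+.005,np.ptp(w[k]),(w[k].max()+w[k].min())/2,Q[k,2].max())) if np.ptp(t)>.11 and s[i,3]>s[i,2] else 0
E
```

```text
tl [0.62  0.331 0.021]
tr [ 0.594 -0.3    0.012]
br [ 0.39  -0.291  0.02 ]
bl [0.415 0.335 0.013]
floor [ 0.434 -0.01   0.002]
floor2 [ 0.436  0.236 -0.001]
bench [ 0.329 -0.009  0.003]
15 [276 156  22  42 437] mean [0.515 0.142 0.061] top [0.353 0.046 1.745] 1.745 dir [-0.98  0.2 ] ext -0.064 0.139
   -0.065 w 0.039 c -0.002 zmax 0.070
   -0.055 w 0.054 c 0.002 zmax 0.069
   -0.045 w 0.052 c 0.003 zmax 0.070
   -0.035 w 0.039 c 0.002 zmax 0.062
   -0.025 w 0.038 c 0.000 zmax 0.061
   -0.015 w 0.035 c -0.000 zmax 0.056
   -0.005 w 0.030 c -0.002 zmax 0.055
   0.005 w 0.028 c -0.002 zmax 0.050
   0.015 w 0.025 c -0.003 zmax 0.050
   0.025 w 0.024 c -0.004 zmax 0.052
   0.035 w 0.031 c -0.005 zmax 0.054
   0.045 w 0.039 c -0.006 zmax 0.062
   0.055 w 0.039 c -0.005 zmax 0.061
   0.065 w 0.035 c -0.005 zmax 0.054
   0.075 w 0.018 c -0.005 zmax 0.047
16 [349 161  21  42 436] mean [ 0.491 -0.105  0.053] top [0.353 0.046 1.745] 1.745 dir [-0.983 -0.186] ext -0.078 0.107
   -0.075 w 0.028 c -0.002 zmax 0.048
   -0.065 w 0.037 c -0.000 zmax 0.055
   -0.055 w 0.039 c -0.000 zmax 0.059
   -0.0
[... 343 characters left out ...]
0.002 zmax 0.069
   0.055 w 0.050 c 0.002 zmax 0.068
   0.065 w 0.046 c 0.003 zmax 0.063
19 [241 166  19  18 285] mean [0.517 0.258 0.089] top [0.523 0.262 0.147] 0.154 dir [-0.774  0.633] ext -0.035 0.035
21 [314 170  16  19 243] mean [0.498 0.022 0.104] top [0.353 0.046 1.745] 1.745 dir [-0.998 -0.061] ext -0.031 0.143
   -0.035 w 0.045 c 0.001 zmax 0.025
   -0.025 w 0.049 c 0.002 zmax 0.143
   -0.015 w 0.046 c -0.000 zmax 0.148
   -0.005 w 0.046 c -0.001 zmax 0.152
   0.005 w 0.049 c 0.000 zmax 0.148
   0.015 w 0.049 c 0.003 zmax 0.140
   0.025 w 0.038 c -0.003 zmax 0.032
22 [384 172  20  18 287] mean [ 0.493 -0.218  0.1  ] top [0.353 0.046 1.745] 1.745 dir [-0.476  0.88 ] ext -0.03 0.299
```

View pics/crop.png

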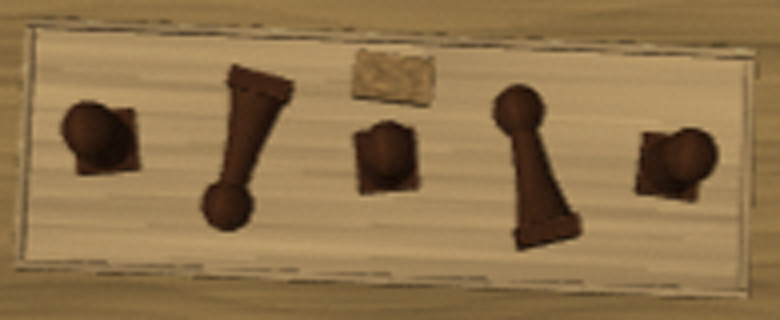

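The crop confirms it: walnut mill_a has its ball at crop (519,110) and foot at (548,232), head away. Mill_b has its ball at (228,204) and foot at (261,83), head towards the robot. The cork is at (394,77), and the standing mills are at (100,140), (388,155) and (675,165). Next I intersect those rays with known heights.

```bash
cat >> h.py <<'E'
def ray(f,u,v,z):
    q=np.array(f['attitude']); M=R.from_quat(np.r_[q[1:],q[0]]).as_matrix()
    d=M@np.array([(u-f['cx'])/f['fx'],-(v-f['cy'])/f['fy'],-1]); o=np.array(f['position'])
    return o+d*(z-o[2])/d[2]
E
python3 - <<'E'
from h import *
f=dict(np.load('top.npz'))
def c(n,u,v,z): p=ray(f,225+(u+.5)/4-.5,140+(v+.5)/4-.5,z);print(n,p.round(4));return p
a=c('aball',519,110,.033);af=c('afoot',547,232,.06)
b=c('bball',228,204,.033);bf=c('bfoot',261,84,.06)
for n,p,q in(('a',a,af),('b',b,bf)):
    d=(p-q)[:2]; print(n,'axis deg',np.degrees(np.arctan2(d[1],d[0])),np.linalg.norm(d), 'origin',(p[:2]-d/np.linalg.norm(d)*.047).round(3))
c('dball',388,150,.125);c('eball',92,133,.125);c('cball',690,155,.125);c('cork',394,77,.033)
t=[c('tl',27,22,.022),c('tr',754,51,.022),c('br',746,297,.022),c('bl',18,268,.022)]
ctr=np.mean(t,0); y=(t[0]+t[3]-t[1]-t[2]); y/=np.linalg.norm(y); print('ctr',ctr.round(4),'y',y.round(4),np.linalg.norm(t[0]-t[1]),np.linalg.norm(t[0]-t[3]))
for s in(-.125,.125): print((ctr+y*s).round(3))
s=bot.state();q=s['tool_rot'];print(R.from_quat(np.r_[q[1:],q[0]]).as_matrix().round(3))
E
```

```text
aball [ 0.5461 -0.0945  0.033 ]
afoot [ 0.4388 -0.1151  0.06  ]
bball [0.4659 0.1575 0.033 ]
bfoot [0.5664 0.1274 0.06  ]
a axis deg 10.823904282592807 0.10929168687348784 origin [ 0.5   -0.103]
b axis deg 163.3487616267744 0.1048830594693124 origin [0.511 0.144]
dball [0.5034 0.0207 0.125 ]
eball [0.5186 0.2623 0.125 ]
cball [ 0.498  -0.2269  0.125 ]
cork [0.5754 0.0136 0.033 ]
tl [0.6265 0.3327 0.022 ]
tr [ 0.5982 -0.3018  0.022 ]
br [ 0.3831 -0.2912  0.022 ]
bl [0.4122 0.3398 0.022 ]
ctr [0.505  0.0199 0.022 ] y [0.0453 0.999  0.    ] 0.6351697982428381 0.21440383791618406
[ 0.499 -0.105  0.022]
[0.511 0.145 0.022]
[[ 0.954  0.299 -0.   ]
 [ 0.299 -0.954  0.002]
 [ 0.    -0.002 -1.   ]]
```

```bash
python3 -m creep '85 0.123 -0.0865 0 0 0 0;85 0.123 -0.0865 0 0 0 0;85 0.123 -0.0865 0 0 0 0;85 0.123 -0.0865 0 0 0 0;85 0.123 -0.0865 0 0 0 0;85 0.123 -0.0865 0 0 0 0;85 0.123 -0.0865 0 0 0 0;85 0.123 -0.0865 0 0 0 0'; python3 -m creep '85 0.123 -0.0865 0 0 0 0;85 0.123 -0.0865 0 0 0 0;85 0.123 -0.0865 0 0 0 0;85 0.123 -0.0865 0 0 0 0;85 0.123 -0.0865 0 0 0 0;85 0.123 -0.0865 0 0 0 0;85 0.123 -0.0865 0 0 0 0;85 0.123 -0.0865 0 0 0 0.077;85 0 0 0 0 0 0'; cat >> h.py <<'E'
def to(p,yaw=None):
    s=bot.state();q=s['tool_rot'];M=R.from_quat(np.r_[q[1:],q[0]]).as_matrix()
    print('t',s['time_s'],'q',s['joint_pos'].round(3),'p',s['eef_pos'].round(4),'F',s['wrist_force'].round(1),'gap',round(s['finger_gap'],4))
    print('tool x',M[:,0].round(3),'z',M[:,2].round(3),'yaw',np.degrees(np.arctan2(M[1,0],M[0,0])).round(1),'tilt',np.degrees(np.arccos(-M[2,2])).round(1))
    if p is not None: print('shift/0.25',(M.T@(np.array(p)-s['eef_pos'])/.25).round(3))
E
python3 -c "
from h import *
to([.546,-.0945,.05])"
```

```text
time_s: 0.77
eef_pos: [0.3631, -0.3321, 0.2309]
tool_rot: [-0.0, 0.989, 0.151, -0.0]
wrist_force: [0.5, 0.4, -0.1]
finger_gap: 0.0851
finger_force: 0.0
time_s: 1.52
eef_pos: [0.5478, -0.0898, 0.2298]
tool_rot: [-0.002, 0.996, 0.093, -0.0]
wrist_force: [0.8, -0.8, 0.5]
finger_gap: 0.0851
finger_force: 0.0
t 1.5167 q [-0.225 -0.029  1.356  0.003  1.816  1.16 ] p [ 0.5478 -0.0898  0.2298] F [ 0.8 -0.8  0.5] gap 0.0851
tool x [ 0.983  0.185 -0.   ] z [-0.001  0.003 -1.   ] yaw 10.7 tilt 0.2
shift/0.25 [-0.011  0.019  0.719]
```

```bash
python3 -m creep '85 -0.011 0.019 0.12 0 0 0;85 0 0 0.15 0 0 0;85 0 0 0.15 0 0 0;85 0 0 0.15 0 0 0;85 0 0 0.14 0 0 0;85 0 0 0.08 0 0 0;85 0 0 0.05 0 0 0;85 0 0 0.03 0 0 0;85 0 0 0 0 0 0'; python3 -c "
from h import *
to([.546,-.0945,.012])"
```

```text
time_s: 2.27
eef_pos: [0.5429, -0.1004, 0.0125]
tool_rot: [-0.0, 0.996, 0.094, -0.001]
wrist_force: [-0.5, -0.3, 0.5]
finger_gap: 0.0852
finger_force: 0.0
t 2.2667 q [-0.244  0.035  1.68  -0.     1.428  1.138] p [ 0.5429 -0.1004  0.0125] F [-0.5 -0.3  0.5] gap 0.0852
tool x [ 0.982  0.187 -0.002] z [-0.002  0.    -1.   ] yaw 10.8 tilt 0.1
shift/0.25 [ 0.016 -0.021  0.002]
```

```bash
python3 -m creep '85 0.013 -0.021 0 0 0 0;85 0 0 0 0 0 0;30 0 0 0 0 0 0;30 0 0 0 0 0 0;30 0 0 0 0 0 0;30 0 0 0 0 0 0;30 0 0 0 0 0 0;30 0 0 0 0 0 0'; python3 -m creep '30 0 0 -0.06 0 0 0;30 0 0 -0.12 0 0 0;30 0 0 -0.12 0 0 0;30 0 0 -0.12 0 0 0;30 0 0 -0.1 0 0 0;30 0 0 -0.04 0 0 0;30 0 0 0 0 0 0;30 0 0 0 0 0 0';python3 - <<'E'
from h import *
to(None)
a=grab('scene','s1')['pixels'];b=grab('wrist','w1')['pixels']
cv2.imwrite('pics/c1.png',np.hstack([cv2.resize(a[120:300,180:440],None,fx=1.5,fy=2),cv2.resize(b,None,fx=.6,fy=.9)]))
E
```

```text
time_s: 2.93
eef_pos: [0.5466, -0.0949, 0.015]
tool_rot: [0.0, 0.996, 0.094, 0.001]
wrist_force: [0.4, 0.3, 5.5]
finger_gap: 0.0436
finger_force: 60.5
time_s: 3.6
eef_pos: [0.5455, -0.0945, 0.1522]
tool_rot: [-0.0, 0.996, 0.094, -0.001]
wrist_force: [0.0, -0.0, -4.5]
finger_gap: 0.0433
finger_force: 61.5
t 3.6 q [-0.233 -0.034  1.497  0.     1.679  1.149] p [ 0.5455 -0.0945  0.1522] F [ 0.  -0.  -4.5] gap 0.0433
tool x [ 0.982  0.187 -0.001] z [-0.001  0.    -1.   ] yaw 10.8 tilt 0.1
```

View pics/c1.png

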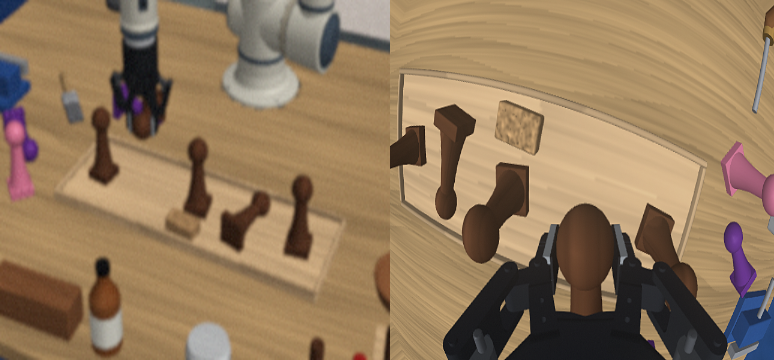

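Mill_a's ball is held between the pads and the mill still lies about horizontal in the hand, so it does not swing. I'll tilt the tool forward.

```bash
python3 -m creep '30 0 0 -0.1 0 0 0;30 0 0 -0.08 0 0 0;30 0 0 0 0 0.08 0;30 0 0 0 0 0.08 0;30 0 0 0 0 0.08 0;30 0 0 0 0 0.08 0;30 0 0 0 0 0.08 0;30 0 0 0 0 0.08 0;30 0 0 0 0 0 0'; python3 - <<'E'
from h import *
to(None);print(bot.state()['torque'])
a=grab('top','t2')['pixels'];b=grab('scene','s2')['pixels']
cv2.imwrite('pics/c2.png',np.hstack([cv2.resize(a[100:300,260:440],(360,400)),cv2.resize(b[50:250,180:400],(440,400))]))
E
```

```text
time_s: 4.45
eef_pos: [0.5408, -0.0937, 0.1868]
tool_rot: [-0.037, 0.934, 0.086, 0.346]
wrist_force: [-2.5, 0.2, -7.8]
finger_gap: 0.0434
finger_force: 61.6
t 4.45 q [-0.499 -0.624  2.048  0.47   1.175  0.827] p [ 0.5408 -0.0937  0.1868] F [-2.5  0.2 -7.8] gap 0.0434
tool x [0.746 0.135 0.652] z [ 0.64   0.127 -0.758] yaw 10.2 tilt 40.7
[-0.11721754  0.76094592  0.00446631]
```

View pics/c2.png

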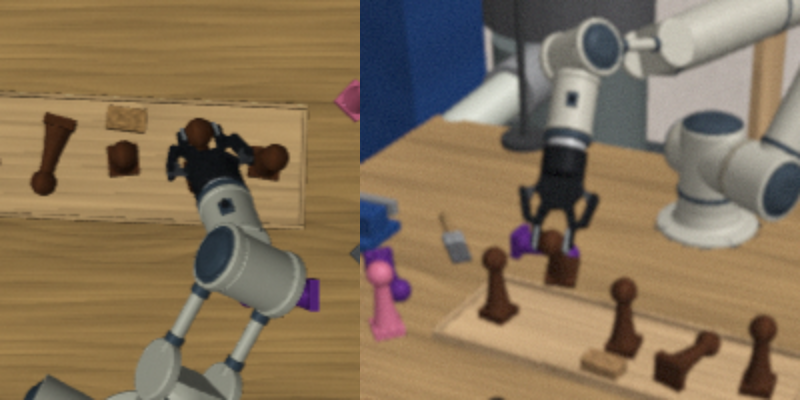

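The mill is lifted and turned with the hand, ball in the pads, foot below it near (560,265). The shoulder nears its range at 41° of tilt. I'll measure the mill's axis from the depth in both pictures.

```bash
cat >> h.py <<'E'
def axis(tags,ball,rad=.135):
    Q=[]
    for t in tags:
        f=dict(np.load(t+'.npz'));P=cloud(f);im=f['pixels'].astype(int)
        b,g,r=im[...,0],im[...,1],im[...,2]
        k=(f['depth']>0)&(np.linalg.norm(P-ball,axis=-1)<rad)&(r>b+12)&(r<120)&(r>g+6)&(P[...,2]>.02)
        Q.append(P[k]); print(t,k.sum())
    Q=np.vstack(Q);d=np.linalg.norm(Q-ball,axis=1)
    for lo,hi in((0,.03),(.03,.06),(.06,.09),(.09,.105),(.105,.14)):
        k=(d>=lo)&(d<hi)
        if k.sum()>3: print(lo,k.sum(),(np.median(Q[k],0)-ball).round(3))
E
python3 - <<'E'
from h import *
s=bot.state();q=s['tool_rot'];M=R.from_quat(np.r_[q[1:],q[0]]).as_matrix()
ball=s['eef_pos']-.017*M[:,2];print(ball);axis(['s2','t2'],ball)
E
```

```text
[ 0.53318113 -0.09692371  0.20787641]
s2 613
t2 277
0 305 [0.007 0.004 0.007]
0.03 119 [-0.02   0.002  0.007]
0.06 146 [-0.032  0.005 -0.019]
0.09 115 [-0.044  0.007 -0.08 ]
0.105 205 [-0.034  0.02  -0.071]
```

```bash
cat > k.py <<'E'
import numpy as np
from scipy.optimize import least_squares
D=[([.179,-.5723,.2302],[.0918,1.2318],[0,0,-1]),([.5478,-.0898,.2298],[-.029,1.356],[-.001,.003,-1]),([.5429,-.1004,.0125],[.035,1.68],[0,0,-1]),([.5455,-.0945,.1522],[-.034,1.497],[0,0,-1]),([.5408,-.0937,.1868],[-.624,2.048],[.64,.127,-.758])]
def wr(p,q):
    L2,L3,e,h,Lt=p; a,s=q[0],q[0]+q[1]
    return np.array([L2*np.sin(a)+L3*np.sin(s)+e*np.cos(s),h+L2*np.cos(a)+L3*np.cos(s)-e*np.sin(s)])
def res(p):
    o=[]
    for P,q,z in D:
        w=np.array(P)-p[4]*np.array(z); o+=list(wr(p,q)-[np.hypot(*w[:2]),w[2]])
    return o
s=least_squares(res,[.37,.45,0,.3,.2]); p=s.x
if __name__=='__main__': print(p.round(4),np.abs(s.fun).max())
def ik(tcp,z):
    w=np.array(tcp)-p[4]*np.array(z)
    best=min((least_squares(lambda q:wr(p,q)-[np.hypot(*w[:2]),w[2]],q0) for q0 in([0,1.5],[-.5,2],[.5,1])),key=lambda r:r.cost)
    q=best.x; az=np.arctan2(w[1],w[0]); s=q.sum(); fo=np.array([np.sin(s)*np.cos(az),np.sin(s)*np.sin(az),np.cos(s)])
    return q.round(2),'j5',np.arccos(fo@z).round(2),'err',round(best.cost,6)
def show(ball,yaw,ts):
    for t in ts:
        t_=np.radians(t);y=np.radians(yaw); z=np.array([np.sin(t_)*np.cos(y),np.sin(t_)*np.sin(y),-np.cos(t_)])
        print(t,*ik(np.array(ball)+.017*z,z))
E
python3 - <<'E'
from k import *
print(p.round(4),np.abs(s.fun).max())
show([.5,-.105,.13],-12,[30,40,45,50,60,70,80,90])
print('pre');show([.546,-.0945,.033],10.8,[-20,-30,-40,-50])
print('back end');show([.511,.145,.13],16,[-90,-80,-70,-60,-50,-40]);print();show([.466,.1575,.033],-17,[20,30,40])
print('b');show([.511,.145,.13],16,[40,50,60])
E
```

```text
[0.3666 0.5591 0.0979 0.1591 0.3359] 0.0002521859425969053
30 [-0.62  2.11] j5 1.13 err 0.0
40 [-0.79  2.26] j5 0.97 err 0.0
45 [-0.87  2.34] j5 0.89 err 0.0
50 [-0.96  2.42] j5 0.81 err 0.0
60 [-1.13  2.58] j5 0.65 err 0.0
70 [-1.33  2.74] j5 0.51 err 0.0
80 [-1.7   2.97] j5 0.48 err 3e-06
90 [-1.42  2.97] j5 0.02 err 2.3e-05
pre
-20 [0.32 1.38] j5 1.77 err 0.0
-30 [0.47 1.24] j5 1.93 err 0.0
-40 [0.62 1.11] j5 2.09 err 0.0
-50 [0.76 0.98] j5 2.25 err 0.0
back end
-90 [1.07 0.7 ] j5 2.94 err 0.0
-80 [0.99 0.73] j5 2.82 err 0.0
-70 [0.89 0.78] j5 2.69 err 0.0
-60 [0.77 0.86] j5 2.56 err 0.0
-50 [0.64 0.96] j5 2.41 err 0.0
-40 [0.51 1.08] j5 2.26 err 0.0

20 [-0.37  2.07] j5 1.2 err 0.0
30 [-0.47  2.18] j5 1.11 err 0.0
40 [-0.53  2.28] j5 1.05 err 0.0
b
40 [-0.71  2.22] j5 0.93 err 0.0
50 [-0.86  2.37] j5 0.76 err 0.0
60 [-1.    2.52] j5 0.58 err 0.0
```

```bash
python3 -m creep '30 0 0 0 0 -0.08 0;30 0 0 0 0 -0.08 0;30 0 0 0 0 -0.08 0;30 0 0 0 0 -0.08 0;30 0 0 0 0 -0.08 0;30 0 0 0 0 -0.08 0;30 0 0 0 0 0 0;30 0 0 0 0 0 0';python3 - <<'E'
from h import *
from k import show
to([.546,-.0945,.0155])
show([.515,-.105,.13],10,[40,45]);show([.515,-.105,.13],-12,[40,45,48])
E
```

```text
time_s: 5.22
eef_pos: [0.5489, -0.0938, 0.1972]
tool_rot: [-0.0, 0.995, 0.095, -0.001]
wrist_force: [-1.5, -0.2, -3.2]
finger_gap: 0.0431
finger_force: 61.8
t 5.2167 q [-2.300e-01 -2.700e-02  1.412e+00 -1.000e-03  1.759e+00  1.151e+00] p [ 0.5489 -0.0938  0.1972] F [-1.5 -0.2 -3.2] gap 0.0431
tool x [ 0.982  0.189 -0.002] z [-0.002 -0.    -1.   ] yaw 10.9 tilt 0.1
shift/0.25 [-0.01   0.001  0.727]
40 [-0.64  2.18] j5 1.04 err 0.0
45 [-0.69  2.24] j5 0.98 err 0.0
40 [-0.73  2.23] j5 0.94 err 0.0
45 [-0.81  2.3 ] j5 0.86 err 0.0
48 [-0.85  2.35] j5 0.81 err 0.0
```

```bash
python3 -m creep '30 -0.01 0 0.12 0 0 0;30 0 0 0.15 0 0 0;30 0 0 0.15 0 0 0;30 0 0 0.13 0 0 0;30 0 0 0.08 0 0 0;30 0 0 0.05 0 0 0;30 0 0 0.03 0 0 0;30 0 0 0.014 0 0 0;30 0 0 0 0 0 0;30 0 0 0 0 0 0'; python3 -m creep '85 0 0 0 0 0 0;85 0 0 0 0 0 0;85 0 0 0 0 0 0;85 0 0 -0.1 0 0 0;85 0 0 -0.15 0 0 0;85 0 0 -0.15 0 0 0;85 0 0 0 0 0 0'
```

```text
time_s: 6.05
eef_pos: [0.5446, -0.0955, 0.0202]
tool_rot: [0.001, 0.996, 0.094, 0.002]
wrist_force: [2.1, -0.3, 1.6]
finger_gap: 0.0433
finger_force: 62.0
time_s: 6.63
eef_pos: [0.5467, -0.096, 0.1271]
tool_rot: [0.002, 0.996, 0.094, 0.006]
wrist_force: [0.6, -0.1, 1.6]
finger_gap: 0.0851
finger_force: 0.0
```

```bash
python3 -m creep '85 0 0 0 0 -0.078 0;85 0 0 0 0 -0.078 0;85 0 0 0 0 -0.078 0;85 0 0 0 0 -0.078 0;85 0 0 0 0 -0.078 0;85 0 0 0 0 -0.078 0;85 0 0 0 0 -0.078 0;85 0 0 0 0 0 0;85 0 0 0 0 0 0';python3 - <<'E'
from h import *
to([.533,-.098,.021])
w=grab('wrist','w3')['pixels']; cv2.imwrite('pics/w3.png',w)
E
```

```text
time_s: 7.38
eef_pos: [0.5431, -0.0948, 0.1131]
tool_rot: [0.037, 0.912, 0.087, -0.399]
wrist_force: [-0.6, 0.0, 0.6]
finger_gap: 0.0847
finger_force: 0.0
t 7.3833 q [-0.104  0.674  0.91  -0.297  2.339  1.157] p [ 0.5431 -0.0948  0.1131] F [-0.6  0.   0.6] gap 0.0847
tool x [ 0.666  0.129 -0.734] z [-0.721 -0.136 -0.679] yaw 11.0 tilt 47.2
shift/0.25 [0.242 0.006 0.281]
```

View pics/w3.png

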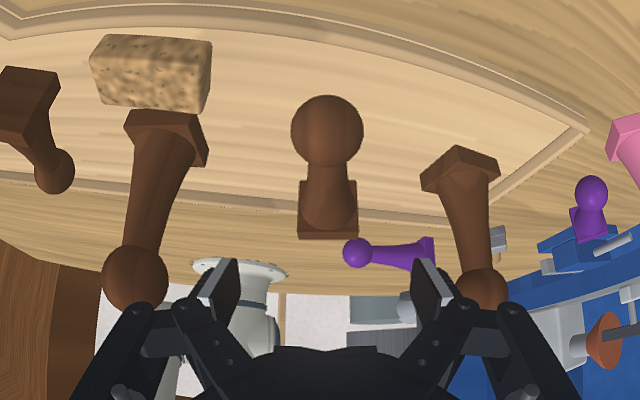

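The wrist view shows mill_a's ball at (327,130), centred between the fingers at about (215,290) and (435,290). Neighbours are clear.

```bash
python3 -m creep '85 0.12 0.006 0 0 0 0;85 0.122 0 0 0 0 0;85 0 0 0.08 0 0 0;85 0 0 0.09 0 0 0;85 0 0 0.07 0 0 0;85 0 0 0.03 0 0 0;85 0 0 0 0 0 0;85 0 0 0 0 0 0';python3 -c "
from h import *
to([.533,-.098,.021])"
```

```text
time_s: 8.1
eef_pos: [0.5366, -0.0983, 0.0307]
tool_rot: [0.038, 0.914, 0.086, -0.394]
wrist_force: [0.7, 0.1, -0.4]
finger_gap: 0.0851
finger_force: 0.0
t 8.1 q [-0.11   0.706  1.008 -0.268  2.2    1.204] p [ 0.5366 -0.0983  0.0307] F [ 0.7  0.1 -0.4] gap 0.0851
tool x [ 0.675  0.127 -0.727] z [-0.714 -0.137 -0.687] yaw 10.7 tilt 46.6
shift/0.25 [ 0.019 -0.004  0.037]
```

```bash
python3 -m creep '85 0.018 0 0.034 0 0 0;85 0 0 0 0 0 0;30 0 0 0 0 0 0;30 0 0 0 0 0 0;30 0 0 0 0 0 0;30 0 0 0 0 0 0;30 0 0 0 0 0 0;30 0 0 0 0 0 0'; python3 -c "
from h import *
to([.533,-.098,.021])"
```

```text
time_s: 8.77
eef_pos: [0.533, -0.0986, 0.0187]
tool_rot: [0.038, 0.913, 0.086, -0.396]
wrist_force: [0.9, 1.1, 2.5]
finger_gap: 0.0435
finger_force: 60.7
t 8.7667 q [-0.11   0.712  1.024 -0.266  2.184  1.208] p [ 0.533  -0.0986  0.0187] F [0.9 1.1 2.5] gap 0.0435
tool x [ 0.671  0.128 -0.73 ] z [-0.717 -0.137 -0.683] yaw 10.8 tilt 46.9
shift/0.25 [-0.006 -0.002 -0.006]
```

```bash
python3 -m creep '30 -0.06 0 -0.056 0 0 0;30 -0.1 0 -0.094 0 0 0;30 -0.1 0 -0.094 0 0 0;30 -0.1 0 -0.094 0 0 0;30 -0.1 0 -0.094 0 0 0;30 0 0 0 0 0.08 0;30 0 0 0 0 0.08 0;30 0 0 0 0 0.08 0;30 0 0 0 0 0.08 0;30 0 0 0 0 0.08 0'; python3 -m creep '30 0 0 0 0 0.08 0;30 0 0 0 0 0.08 0;30 0 0 0 0 0.08 0;30 0 0 0 0 0.08 0;30 0 0 0 0 0.08 0;30 0 0 0 0 0.08 0;30 0 0 0 0 0.08 0;30 0 0 0 0 0.08 0;30 0 0 0 0 0 0;30 0 0 0 0 0 0'; python3 - <<'E'
from h import *
to([.519,-.105,.122])
s=bot.state();q=s['tool_rot'];M=R.from_quat(np.r_[q[1:],q[0]]).as_matrix()
ball=s['eef_pos']-.017*M[:,2];print(ball)
grab('scene','s4');grab('top','t4');axis(['s4','t4'],ball)
cv2.imwrite('pics/c4.png',cv2.resize(cv2.imread('pics/s4.png')[60:260,170:410],None,fx=3,fy=3))
E
```

```text
time_s: 9.6
eef_pos: [0.5337, -0.0984, 0.1763]
tool_rot: [0.01, 0.99, 0.093, -0.105]
wrist_force: [-0.4, 0.4, -3.5]
finger_gap: 0.0435
finger_force: 61.3
time_s: 10.43
eef_pos: [0.5308, -0.0988, 0.1724]
tool_rot: [-0.035, 0.929, 0.086, 0.357]
wrist_force: [0.4, -0.1, -1.5]
finger_gap: 0.0433
finger_force: 62.0
t 10.4333 q [-0.534 -0.666  2.109  0.506  1.155  0.775] p [ 0.5308 -0.0988  0.1724] F [ 0.4 -0.1 -1.5] gap 0.0433
tool x [0.73  0.136 0.67 ] z [ 0.658  0.126 -0.742] yaw 10.5 tilt 42.1
shift/0.25 [-0.173  0.016  0.115]
[ 0.51965964 -0.10096745  0.18503654]
s4 802
t4 502
0 262 [0.011 0.004 0.016]
0.03 214 [0.013 0.004 0.014]
0.06 231 [ 0.03   0.012 -0.059]
0.09 164 [ 0.04   0.017 -0.084]
0.105 433 [-0.009  0.008 -0.048]
```

View pics/c4.png

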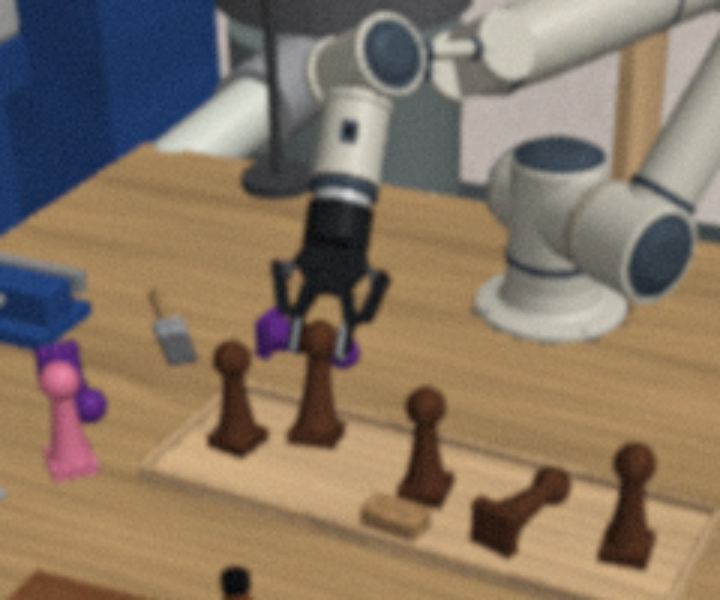

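Mill_a hangs upright in the hand at (320,385), between the standing mills at (237,400) and (425,445). Now lowering it.

```bash
python3 -m creep '30 -0.048 0 0.035 0 0 0;30 -0.048 0 0.035 0 0 0;30 -0.048 0 0.035 0 0 0;30 -0.03 0 0.022 0 0 0;30 -0.012 0 0.008 0 0 0;30 0 0 0 0 0 0;30 0 0 0 0 0 0'; python3 - <<'E'
from h import *
to(None)
s=bot.state();q=s['tool_rot'];M=R.from_quat(np.r_[q[1:],q[0]]).as_matrix()
ball=s['eef_pos']-.018*M[:,2];print(ball, (M.T@[0,0,-.002]/.25).round(4))
E
```

```text
time_s: 11.12
eef_pos: [0.5226, -0.1008, 0.1213]
tool_rot: [-0.034, 0.928, 0.088, 0.361]
wrist_force: [0.4, -0.0, -3.3]
finger_gap: 0.0434
finger_force: 62.2
t 11.1167 q [-0.555 -0.68   2.21   0.543  1.084  0.699] p [ 0.5226 -0.1008  0.1213] F [ 0.4 -0.  -3.3] gap 0.0434
tool x [0.724 0.139 0.676] z [ 0.664  0.126 -0.737] yaw 10.9 tilt 42.5
[ 0.51062243 -0.10306708  0.1346182 ] [-0.0054 -0.      0.0059]
```

```bash
python3 -m creep '30 -0.008 0 0.009 0 0 0;30 -0.008 0 0.009 0 0 0;30 -0.005 0 0.006 0 0 0;30 0 0 0 0 0 0'; python3 -m creep '30 -0.004 0 0.004 0 0 0;30 0 0 0 0 0 0'
```

```text
time_s: 11.45
eef_pos: [0.5218, -0.1007, 0.1115]
tool_rot: [-0.034, 0.928, 0.088, 0.36]
wrist_force: [-0.6, -0.6, -4.2]
finger_gap: 0.0435
finger_force: 62.2
time_s: 11.62
eef_pos: [0.5222, -0.1007, 0.1113]
tool_rot: [-0.034, 0.928, 0.088, 0.361]
wrist_force: [-0.6, -0.4, -1.5]
finger_gap: 0.0435
finger_force: 62.4
```

```bash
python3 -m creep '30 -0.004 0 0.005 0 0 0;30 0 0 0 0 0 0'; python3 -m creep '30 -0.004 0 0.004 0 0 0;30 0 0 0 0 0 0'
```

```text
time_s: 11.78
eef_pos: [0.523, -0.1008, 0.1112]
tool_rot: [-0.034, 0.927, 0.088, 0.362]
wrist_force: [-1.3, 2.1, 3.6]
finger_gap: 0.0438
finger_force: 62.7
time_s: 11.95
eef_pos: [0.5235, -0.1008, 0.1112]
tool_rot: [-0.034, 0.927, 0.088, 0.363]
wrist_force: [-1.2, 2.2, 8.8]
finger_gap: 0.0431
finger_force: 63.0
```

```bash
python3 -m creep '50 0 0 0 0 0 0;60 0 0 0 0 0 0;85 0 0 0 0 0 0;85 0 0 0 0 0 0;85 0 0 -0.05 0 0 0;85 0 0 -0.1 0 0 0;85 0 0 -0.12 0 0 0;85 0 0 -0.12 0 0 0;85 0 0 0 0 0 0'; python3 - <<'E'
from h import *
to(None)
a=grab('wrist','w5')['pixels'];b=grab('scene','s5')['pixels']
cv2.imwrite('pics/c5.png',np.hstack([cv2.resize(a,(480,300)),cv2.resize(b[130:255,200:325],(300,300))]))
E
```

```text
time_s: 12.7
eef_pos: [0.4623, -0.1184, 0.1835]
tool_rot: [-0.034, 0.928, 0.088, 0.36]
wrist_force: [0.4, -0.1, 0.9]
finger_gap: 0.0851
finger_force: 0.0
t 12.7 q [-0.718 -0.856  2.196  0.578  1.333  0.662] p [ 0.4623 -0.1184  0.1835] F [ 0.4 -0.1  0.9] gap 0.0851
tool x [0.725 0.139 0.674] z [ 0.663  0.127 -0.738] yaw 10.8 tilt 42.4
```

View pics/c5.png

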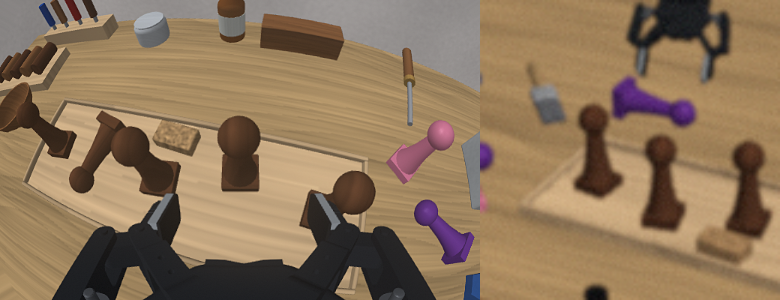

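Mill_a stands at wrist (240,155) and mills c and d are undisturbed. Next is mill_b, whose ball is at (82,180) in that view.

```bash
python3 - <<'E'
from h import *
from k import show
s=bot.state();q=s['tool_rot'];M=R.from_quat(np.r_[q[1:],q[0]]).as_matrix()
def tgt(yaw,t):
    y,t=np.radians([yaw,t]);z=np.array([np.sin(t)*np.cos(y),np.sin(t)*np.sin(y),-np.cos(t)])
    x=np.array([np.cos(t)*np.cos(y),np.cos(t)*np.sin(y),np.sin(t)]);return np.c_[x,np.cross(z,x),z]
T=tgt(-16.7,30);ball=np.array([.4659,.1575,.033]);g=ball+.018*T[:,2];st=g-.09*T[:,2]
print('grasp',g.round(4),'standoff',st.round(4))
print('up',(M.T@[0,0,.07]/.25).round(3),'lat',(M.T@np.r_[st[:2]-s['eef_pos'][:2],0]/.25).round(3))
rv=R.from_matrix(M.T@T).as_rotvec();print('rot/1.5',(rv/1.5).round(3),np.degrees(np.linalg.norm(rv)))
show([.511,.145,.13],-17,[-50,-55,-60,-65]);show([.511,.145,.2],-17,[-50,-60])
E
```

```text
grasp [0.4745 0.1549 0.0174] standoff [0.4314 0.1678 0.0954]
up [ 0.188 -0.001 -0.207] lat [ 0.067 -1.144  0.064]
rot/1.5 [-0.19  -0.14   0.258] 30.103940605468484
-50 [0.57 1.07] j5 2.3 err 0.0
-55 [0.63 1.03] j5 2.36 err 0.0
-60 [0.68 0.99] j5 2.42 err 0.0
-65 [0.74 0.95] j5 2.47 err 0.0
-50 [0.53 0.99] j5 2.4 err 0.0
-60 [0.64 0.93] j5 2.51 err 0.0
```

```bash
python3 -m creep '85 0.094 0 -0.104 0 0 0;85 0.094 0 -0.104 0 0 0;85 0.008 -0.143 0.008 0 0 0;85 0.008 -0.143 0.008 0 0 0;85 0.008 -0.143 0.008 0 0 0;85 0.008 -0.143 0.008 0 0 0;85 0.008 -0.143 0.008 0 0 0;85 0.008 -0.143 0.008 0 0 0;85 0.008 -0.143 0.008 0 0 0;85 0.008 -0.143 0.008 0 0 0'; python3 -m creep '85 0 0 0 -0.038 -0.028 0.052;85 0 0 0 -0.038 -0.028 0.052;85 0 0 0 -0.038 -0.028 0.052;85 0 0 0 -0.038 -0.028 0.052;85 0 0 0 -0.038 -0.028 0.052;85 0 0 0 0 0 0;85 0 0 0 0 0 0';python3 -c "
from h import *
to([.4314,.1678,.0954])"
```

```text
time_s: 13.63
eef_pos: [0.4768, 0.1561, 0.2612]
tool_rot: [-0.044, 0.935, 0.094, 0.34]
wrist_force: [0.7, 0.5, -0.7]
finger_gap: 0.0845
finger_force: 0.0
time_s: 14.22
eef_pos: [0.4776, 0.1549, 0.2606]
tool_rot: [0.033, 0.963, -0.131, 0.235]
wrist_force: [0.2, 0.0, -0.3]
finger_gap: 0.085
finger_force: 0.0
t 14.2167 q [ 0.456 -0.507  1.765 -0.314  1.518  2.255] p [0.4776 0.1549 0.2606] F [ 0.2  0.  -0.3] gap 0.085
tool x [ 0.855 -0.237  0.461] z [ 0.444 -0.126 -0.887] yaw -15.5 tilt 27.5
shift/0.25 [-0.475 -0.002  0.498]
```

```bash
python3 -m creep '85 -0.095 0 0.1 0 0 0;85 -0.095 0 0.1 0 0 0;85 -0.095 0 0.1 0 0 0;85 -0.095 0 0.1 0 0 0;85 -0.095 0 0.1 0 0 0;85 0 0 0 0 0 0;85 0 0 0 0 0 0';python3 - <<'E'
from h import *
s=bot.state();q=s['tool_rot'];z=R.from_quat(np.r_[q[1:],q[0]]).as_matrix()[:,2]
to(np.array([.4659,.1575,.032])+.018*z)
E
```

```text
time_s: 14.8
eef_pos: [0.4306, 0.1657, 0.0947]
tool_rot: [0.034, 0.962, -0.132, 0.235]
wrist_force: [1.0, 0.3, 1.1]
finger_gap: 0.085
finger_force: 0.0
t 14.8 q [ 0.545 -0.618  2.13  -0.358  1.307  2.426] p [0.4306 0.1657 0.0947] F [1.  0.3 1.1] gap 0.085
tool x [ 0.855 -0.239  0.461] z [ 0.443 -0.127 -0.887] yaw -15.6 tilt 27.5
shift/0.25 [ 0.013 -0.008  0.361]
```

```bash
python3 -m creep '85 0.013 -0.008 0.08 0 0 0;85 0 0 0.12 0 0 0;85 0 0 0.09 0 0 0;85 0 0 0.05 0 0 0;85 0 0 0.02 0 0 0;85 0 0 0 0 0 0;85 0 0 0 0 0 0'; python3 - <<'E'
from h import *
s=bot.state();q=s['tool_rot'];z=R.from_quat(np.r_[q[1:],q[0]]).as_matrix()[:,2]
to(np.array([.4659,.1575,.032])+.018*z)
E
```

```text
time_s: 15.38
eef_pos: [0.4768, 0.1565, 0.0215]
tool_rot: [0.032, 0.962, -0.134, 0.238]
wrist_force: [-0.1, 0.2, 0.3]
finger_gap: 0.085
finger_force: 0.0
t 15.3833 q [ 0.462 -0.45   2.153 -0.359  1.094  2.42 ] p [0.4768 0.1565 0.0215] F [-0.1  0.2  0.3] gap 0.085
tool x [ 0.851 -0.242  0.466] z [ 0.448 -0.125 -0.885] yaw -15.9 tilt 27.7
shift/0.25 [-0.018  0.008  0.015]
```

```bash
python3 -m creep '85 -0.017 0.007 0.014 0 0 0;85 0 0 0 0 0 0;30 0 0 0 0 0 0;30 0 0 0 0 0 0;30 0 0 0 0 0 0;30 0 0 0 0 0 0;30 0 0 0 0 0 0;30 0 0 0 0 0 0'; python3 -m creep '30 0.03 0 -0.06 0 0 0;30 0.065 0 -0.123 0 0 0;30 0.065 0 -0.123 0 0 0;30 0.065 0 -0.123 0 0 0;30 0.065 0 -0.123 0 0 0;30 0 0 0 0 0 0;30 0 0 0 0 0 0'; python3 -c "
from h import *
to([.5,.147,.18])"
```

```text
time_s: 16.05
eef_pos: [0.473, 0.1553, 0.0142]
tool_rot: [0.033, 0.962, -0.134, 0.236]
wrist_force: [-2.1, 0.5, 4.8]
finger_gap: 0.0439
finger_force: 60.4
time_s: 16.63
eef_pos: [0.4735, 0.1553, 0.1709]
tool_rot: [0.032, 0.962, -0.134, 0.237]
wrist_force: [-0.8, 0.2, -3.9]
finger_gap: 0.0436
finger_force: 61.4
t 16.6333 q [ 0.462 -0.538  1.945 -0.323  1.375  2.315] p [0.4735 0.1553 0.1709] F [-0.8  0.2 -3.9] gap 0.0436
tool x [ 0.852 -0.242  0.464] z [ 0.447 -0.125 -0.886] yaw -15.9 tilt 27.6
shift/0.25 [0.115 0.003 0.019]
```

```bash
python3 -m creep '30 0.09 0 0 0 0 0;30 0 0 0 0 -0.0815 0;30 0 0 0 0 -0.0815 0;30 0 0 0 0 -0.0815 0;30 0 0 0 0 -0.0815 0;30 0 0 0 0 -0.0815 0;30 0 0 0 0 -0.0815 0;30 0 0 0 0 -0.0815 0;30 0 0 0 0 0 0'; python3 -m creep '30 0 0 0 0 -0.0815 0;30 0 0 0 0 -0.0815 0;30 0 0 0 0 -0.0815 0;30 0 0 0 0 -0.0815 0;30 0 0 0 0 -0.0815 0;30 0 0 0 0 -0.0815 0;30 0 0 0 0 0 0;30 0 0 0 0 0 0'; python3 - <<'E'
from h import *
s=bot.state();q=s['tool_rot'];M=R.from_quat(np.r_[q[1:],q[0]]).as_matrix()
ball=s['eef_pos']-.018*M[:,2];print('ball',ball.round(4))
to(s['eef_pos']+np.array([.508,.145,.132])-ball)
grab('scene','s6');a=grab('wrist','w6')['pixels'];b=cv2.imread('pics/s6.png')
cv2.imwrite('pics/c6.png',np.hstack([cv2.resize(b[100:260,230:430],(450,360)),cv2.resize(a,(350,360))]))
E
```

```text
time_s: 17.38
eef_pos: [0.4925, 0.1477, 0.17]
tool_rot: [-0.023, 0.971, -0.138, -0.194]
wrist_force: [0.4, -1.3, -7.3]
finger_gap: 0.0434
finger_force: 62.0
time_s: 18.05
eef_pos: [0.4917, 0.15, 0.1753]
tool_rot: [-0.071, 0.841, -0.119, -0.522]
wrist_force: [0.1, -0.3, -2.4]
finger_gap: 0.0433
finger_force: 62.4
ball [0.5072 0.1456 0.1833]
t 18.05 q [0.042 0.678 0.936 0.527 2.552 2.171] p [0.4917 0.15   0.1753] F [ 0.1 -0.3 -2.4] gap 0.0433
tool x [ 0.426 -0.125 -0.896] z [-0.862  0.244 -0.444] yaw -16.4 tilt 63.6
shift/0.25 [0.186 0.001 0.088]
```

View pics/c6.png

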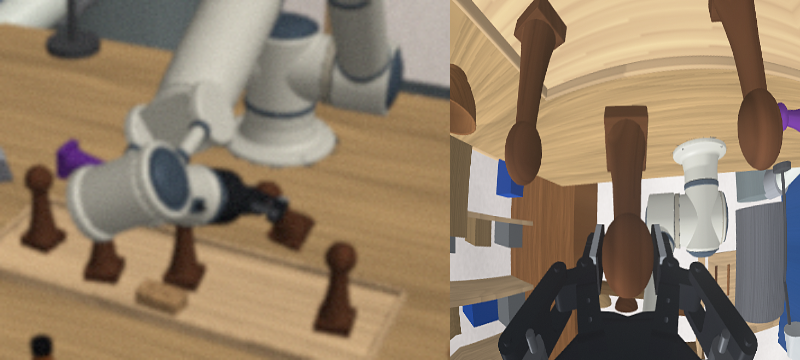

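```bash
python3 - <<'E'
from h import *
ball=np.array([.5072,.1456,.1833])
axis(['s6'],ball,.15)
# wrist: unproject foot top & ball via depth
f=dict(np.load('w6.npz'));s=bot.state();q=s['tool_rot'];M=R.from_quat(np.r_[q[1:],q[0]]).as_matrix()
for u,v in((280,283),(279,180),(280,145),(262,130),(300,130),(278,122)):
    d=float(f['depth'][v,u]);dx,dy=u-float(f['cx']),v-float(f['cy']);r=np.hypot(dx,dy);th=r/float(f['fx'])
    P=np.array([dx/r*np.tan(th)*d,-dy/r*np.tan(th)*d,-d,1]);T=f['mount']@P
    print((u,v),d,(s['eef_pos']+M@T[:3]-ball).round(3))
E
```

```text
s6 543
0 51 [0.004 0.006 0.02 ]
0.03 28 [-0.023  0.022 -0.039]
0.06 94 [-0.032  0.025 -0.059]
0.09 90 [-0.044  0.033 -0.081]
0.105 185 [ 0.026  0.099 -0.05 ]
(280, 283) 0.1342407613992691 [0.012 0.019 0.007]
(279, 180) 0.7199946045875549 [-0.505  0.256 -0.18 ]
(280, 145) 0.4887569546699524 [-0.289  0.159 -0.18 ]
(262, 130) 0.427144318819046 [-0.224  0.158 -0.18 ]
(300, 130) 0.1994224190711975 [-0.037  0.029 -0.086]
(278, 122) 0.4015781581401825 [-0.207  0.125 -0.18 ]
```

```bash
cat >> h.py <<'E'
def wpts(f,px,ref):
    s=bot.state();q=s['tool_rot'];M=R.from_quat(np.r_[q[1:],q[0]]).as_matrix()
    for u,v in px:
        d=float(f['depth'][v,u]);dx,dy=u-float(f['cx']),v-float(f['cy']);r=np.hypot(dx,dy);th=r/float(f['fx'])
        P=np.array([dx/r*np.tan(th)*d,-dy/r*np.tan(th)*d,-d,1]);T=f['mount']@P
        print((u,v),round(d,3),(s['eef_pos']+M@T[:3]-ref).round(3),'tool',(T[:3]).round(3))
E
python3 - <<'E'
from h import *
wpts(dict(np.load('w6.npz')),((324,283),(322,200),(322,170),(322,140),(300,140),(345,140),(322,122)),np.array([.5072,.1456,.1833]))
E
```

```text
(324, 283) 0.122 [ 0.02  -0.004  0.006] tool [ 0.008 -0.002 -0.036]
(322, 200) 0.165 [-0.016  0.008 -0.035] tool [ 0.028 -0.003  0.016]
(322, 170) 0.18 [-0.028  0.011 -0.055] tool [ 0.04  -0.003  0.036]
(322, 140) 0.195 [-0.038  0.014 -0.078] tool [ 0.056 -0.003  0.056]
(300, 140) 0.201 [-0.04  0.03 -0.08] tool [ 0.055 -0.018  0.062]
(345, 140) 0.203 [-0.05   0.002 -0.081] tool [0.055 0.012 0.064]
(322, 122) 0.205 [-0.045  0.016 -0.094] tool [ 0.067 -0.003  0.07 ]
```

The mill swung in the grip: wrist depth gives it an over-rotation of about 33°. I'll turn it back.

```bash
python3 -m creep '30 0 0 0 0 0.077 0;30 0 0 0 0 0.077 0;30 0 0 0 0 0.077 0;30 0 0 0 0 0.077 0;30 0 0 0 0 0.077 0;30 0 0 0 0 0 0;30 0 0 0 0 0 0'; python3 - <<'E'
from h import *
s=bot.state();q=s['tool_rot'];M=R.from_quat(np.r_[q[1:],q[0]]).as_matrix()
ball=s['eef_pos']-.018*M[:,2];print('ball',ball.round(4))
to(s['eef_pos']+np.array([.508,.145,.132])-ball)
w=grab('wrist','w7');wpts(w,((324,283),(322,200),(322,170),(322,140),(322,122)),ball)
b=grab('scene','s7')['pixels'];axis(['s7'],ball,.13)
cv2.imwrite('pics/c7.png',np.hstack([cv2.resize(b[100:260,230:430],(450,360)),cv2.resize(w['pixels'],(350,360))]))
E
```

```text
time_s: 18.73
eef_pos: [0.4914, 0.1502, 0.1849]
tool_rot: [-0.037, 0.957, -0.132, -0.256]
wrist_force: [0.1, -0.6, -3.6]
finger_gap: 0.0437
finger_force: 62.5
ball [0.5001 0.1477 0.2005]
t 18.7333 q [0.105 0.262 1.202 0.226 2.156 2.029] p [0.4914 0.1502 0.1849] F [ 0.1 -0.6 -3.6] gap 0.0437
tool x [ 0.835 -0.233 -0.499] z [-0.48   0.138 -0.867] yaw -15.6 tilt 29.9
shift/0.25 [0.166 0.003 0.221]
(324, 283) 0.123 [ 0.016 -0.003  0.009] tool [ 0.008 -0.002 -0.035]
(322, 200) 0.168 [ 0.006  0.001 -0.047] tool [ 0.027 -0.003  0.018]
(322, 170) 0.185 [ 0.006  0.001 -0.072] tool [ 0.039 -0.003  0.039]
(322, 140) 0.199 [ 0.01   0.001 -0.097] tool [ 0.056 -0.003  0.059]
(322, 122) 0.214 [ 0.01   0.001 -0.119] tool [ 0.067 -0.004  0.078]
s7 543
0 88 [ 0.016 -0.002 -0.002]
0.03 95 [ 0.007  0.005 -0.038]
0.06 122 [ 0.007  0.009 -0.073]
0.09 84 [ 0.009  0.014 -0.097]
0.105 154 [ 0.012  0.015 -0.106]
```

View pics/c7.png

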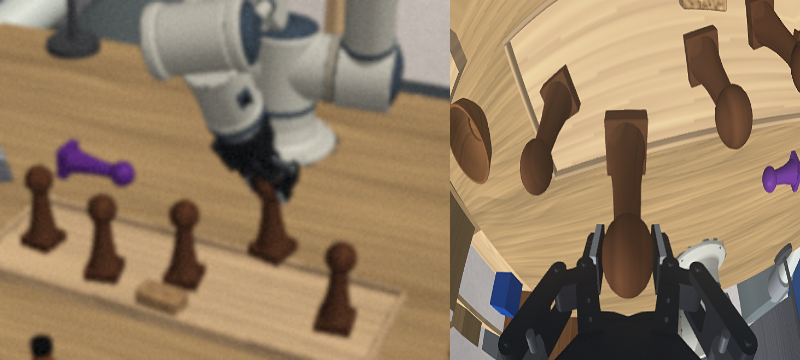

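Both views show mill_b hanging almost upright at (272,225), still about 8° off. One small correction, then lower it.

```bash
python3 -m creep '30 0 0 0 0 0.045 0;30 0 0 0 0 0.045 0;30 0 0 0 0 0 0;30 0 0 0 0 0 0'; python3 - <<'E'
from h import *
s=bot.state();q=s['tool_rot'];M=R.from_quat(np.r_[q[1:],q[0]]).as_matrix()
ball=s['eef_pos']-.018*M[:,2];print('ball',ball.round(4))
to(s['eef_pos']+np.array([.508,.145,.132])-ball)
w=grab('wrist','w8');wpts(w,((324,283),(322,200),(322,170),(322,140),(322,122)),ball)
print((M.T@[0,0,-.002]/.25).round(4))
E
```

```text
time_s: 19.17
eef_pos: [0.492, 0.1495, 0.1793]
tool_rot: [-0.027, 0.971, -0.135, -0.196]
wrist_force: [0.3, 0.3, -3.8]
finger_gap: 0.0429
finger_force: 62.5
ball [0.4987 0.1476 0.1959]
t 19.1667 q [0.128 0.169 1.285 0.172 2.052 2.026] p [0.492  0.1495 0.1793] F [ 0.3  0.3 -3.8] gap 0.0429
tool x [ 0.886 -0.252 -0.388] z [-0.374  0.105 -0.921] yaw -15.8 tilt 22.9
shift/0.25 [ 0.135 -0.     0.221]
(324, 283) 0.123 [ 0.014 -0.002  0.013] tool [ 0.008 -0.002 -0.036]
(322, 200) 0.169 [ 0.011 -0.    -0.044] tool [ 0.027 -0.003  0.018]
(322, 170) 0.185 [ 0.015 -0.001 -0.068] tool [ 0.04  -0.003  0.039]
(322, 140) 0.201 [ 0.021 -0.003 -0.095] tool [ 0.056 -0.003  0.061]
(322, 122) 0.291 [-0.008  0.006 -0.187] tool [ 0.064 -0.004  0.158]
[ 0.0031 -0.      0.0074]
```

```bash
python3 -m creep '30 0.035 0 0.06 0 0 0;30 0.04 0 0.065 0 0 0;30 0.035 0 0.06 0 0 0;30 0.02 0 0.033 0 0 0;30 0.003 0 0.007 0 0 0;30 0 0 0 0 0 0;30 0 0 0 0 0 0';python3 -m creep '30 0.004 0 0.01 0 0 0;30 0.003 0 0.0075 0 0 0;30 0 0 0 0 0 0;30 0 0 0 0 0 0'; python3 - <<'E'
from h import *
s=bot.state();q=s['tool_rot'];M=R.from_quat(np.r_[q[1:],q[0]]).as_matrix()
print('ball',(s['eef_pos']-.018*M[:,2]).round(4))
E
```

```text
time_s: 19.8
eef_pos: [0.5012, 0.147, 0.1156]
tool_rot: [-0.027, 0.971, -0.135, -0.195]
wrist_force: [0.6, -0.7, -2.8]
finger_gap: 0.0432
finger_force: 62.6
time_s: 20.13
eef_pos: [0.5008, 0.1471, 0.1107]
tool_rot: [-0.027, 0.971, -0.135, -0.195]
wrist_force: [0.2, -0.5, -3.4]
finger_gap: 0.0434
finger_force: 62.6
ball [0.5075 0.1452 0.1273]
```

```bash
python3 -m creep '30 0.003 0 0.0075 0 0 0;30 0 0 0 0 0 0';python3 -m creep '30 0.003 0 0.0075 0 0 0;30 0 0 0 0 0 0';python3 -m creep '30 0.002 0 0.005 0 0 0;30 0 0 0 0 0 0'
```

```text
time_s: 20.3
eef_pos: [0.5014, 0.1472, 0.1099]
tool_rot: [-0.027, 0.971, -0.135, -0.194]
wrist_force: [0.6, -0.4, 2.9]
finger_gap: 0.0435
finger_force: 63.0
time_s: 20.47
eef_pos: [0.502, 0.1472, 0.1097]
tool_rot: [-0.027, 0.972, -0.135, -0.192]
wrist_force: [2.4, -1.5, 10.4]
finger_gap: 0.0431
finger_force: 63.7
time_s: 20.63
eef_pos: [0.5024, 0.1472, 0.1096]
tool_rot: [-0.028, 0.972, -0.135, -0.192]
wrist_force: [2.2, -0.9, 15.1]
finger_gap: 0.0432
finger_force: 64.2
```

```bash
python3 -m creep '50 0 0 -0.004 0 0 0;60 0 0 0 0 0 0;85 0 0 0 0 0 0;85 0 0 0 0 0 0;85 0 0 -0.05 0 0 0;85 0 0 -0.1 0 0 0;85 0 0 -0.14 0 0 0;85 0 0 -0.14 0 0 0;85 0 0 -0.14 0 0 0;85 0 0 0 0 0 0'; python3 -m creep '85 -0.14 0 -0.05 0 0 0;85 -0.14 0 -0.05 0 0 0;85 -0.14 0 -0.05 0 0 0;85 -0.14 0 -0.05 0 0 0;85 -0.1 0 0 0 0 0;85 0 0 0 0 0 0;85 0 0 0 0 0 0'; python3 - <<'E'
from h import *
to(None)
t=grab('top','t9');s=grab('scene','s9')
cv2.imwrite('pics/c9.png',np.hstack([cv2.resize(s['pixels'][160:280,200:420],(440,300)),cv2.resize(t['pixels'][130:230,220:420],(360,300))]))
for tag in('s9','t9'):
    f=dict(np.load(tag+'.npz'));P=cloud(f);r=f['pixels'][...,2]
    for n,(x,y) in dict(a=(.51,-.103),b=(.508,.145),c=(.498,-.227),d=(.5034,.0207),e=(.5186,.2623)).items():
        k=(np.hypot(P[...,0]-x,P[...,1]-y)<.045)&(P[...,2]>.1)&(P[...,2]<.165)&(r<120); Q=P[k]
        k2=(np.hypot(P[...,0]-x,P[...,1]-y)<.045)&(P[...,2]>.03)&(P[...,2]<.09)&(r<120); Q2=P[k2]
        if len(Q)>3 and len(Q2)>3: print(tag,n,k.sum(),np.median(Q,0).round(3),'top',np.percentile(Q[:,2],95).round(3),'low',np.median(Q2,0).round(3))
E
```

```text
time_s: 21.47
eef_pos: [0.5565, 0.1315, 0.244]
tool_rot: [-0.028, 0.972, -0.135, -0.19]
wrist_force: [0.4, 0.8, 1.2]
finger_gap: 0.085
finger_force: 0.0
time_s: 22.05
eef_pos: [0.4256, 0.1687, 0.3481]
tool_rot: [-0.027, 0.971, -0.134, -0.193]
wrist_force: [0.6, -0.2, -0.6]
finger_gap: 0.0848
finger_force: 0.0
t 22.05 q [0.177 0.04  1.121 0.232 2.323 2.152] p [0.4256 0.1687 0.3481] F [ 0.6 -0.2 -0.6] gap 0.0848
tool x [ 0.889 -0.251 -0.383] z [-0.368  0.105 -0.924] yaw -15.8 tilt 22.5
s9 a 66 [ 0.547 -0.091  0.14 ] top 0.148 low [ 0.548 -0.086  0.064]
s9 b 161 [0.523 0.152 0.132] top 0.147 low [0.523 0.151 0.055]
s9 c 136 [ 0.514 -0.219  0.131] top 0.145 low [ 0.515 -0.219  0.057]
s9 d 155 [0.521 0.026 0.132] top 0.146 low [0.522 0.027 0.052]
s9 e 168 [0.538 0.268 0.133] top 0.146 low [0.539 0.269 0.053]
t9 a 139 [ 0.535 -0.098  0.139] top 0.148 low [ 0.522 -0.089  0.042]
t9 b 25 [0.503 0.13  0.136] top 0.141 low [0.502 0.128 0.038]
t9 c 152 [ 0.497 -0.225  0.139] top 0.149 low [ 0.487 -0.213  0.044]
t9 d 150 [0.503 0.02  0.14 ] top 0.148 low [0.487 0.025 0.039]
t9 e 99 [0.526 0.268 0.14 ] top 0.149 low [0.506 0.256 0.035]
```

View pics/c9.png

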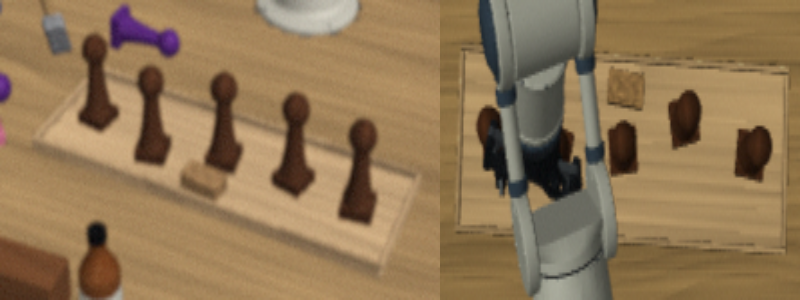

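All five stand upright: a at scene (152,115), b at (295,145). But mill_a ended too far from the robot, at top (685,118) against the row. I'll measure it accurately, then shift it back.

```bash
python3 - <<'E'
from h import *
f=dict(np.load('t9.npz'));P=cloud(f);r=f['pixels'][...,2]
for n,(x,y) in dict(a=(.54,-.1),c=(.498,-.227),d=(.5034,.0207)).items():
    for _ in range(3):
        k=(np.hypot(P[...,0]-x,P[...,1]-y)<.04)&(P[...,2]>.13)&(P[...,2]<.165)&(r<120); x,y,_z=np.median(P[k],0)
    v,u=np.nonzero(k); print(n,k.sum(),round(x,4),round(y,4),'ray',ray(f,(u.min()+u.max())/2,(v.min()+v.max())/2,.13).round(4))
to(None)
q=bot.state()['tool_rot'];M=R.from_quat(np.r_[q[1:],q[0]]).as_matrix()
z=np.array([0,0,-1.]);yw=0.0;T=np.c_[[np.cos(yw),np.sin(yw),0],np.cross(z,[np.cos(yw),np.sin(yw),0]),z]
rv=R.from_matrix(M.T@T).as_rotvec();print('rot/1.5',(rv/1.5).round(3),np.degrees(np.linalg.norm(rv)))
E
```

```text
a 134 0.5347 -0.0977 ray [ 0.5372 -0.0984  0.13  ]
c 134 0.4972 -0.2254 ray [ 0.4987 -0.2273  0.13  ]
d 139 0.5026 0.0197 ray [0.505  0.0195 0.13  ]
t 22.15 q [0.176 0.044 1.123 0.232 2.323 2.152] p [0.4265 0.1683 0.3457] F [-0.9  0.2  0.3] gap 0.085
tool x [ 0.887 -0.252 -0.387] z [-0.373  0.104 -0.922] yaw -15.9 tilt 22.8
rot/1.5 [-0.036  0.263 -0.182] 27.68326027274143
```

```bash
python3 -m creep '85 0 0 0 -0.007 0.053 -0.036;85 0 0 0 -0.007 0.053 -0.036;85 0 0 0 -0.007 0.053 -0.036;85 0 0 0 -0.007 0.053 -0.036;85 0 0 0 -0.007 0.053 -0.036;85 0 0 0 0 0 0'; python3 -m creep '85 0.055 0.133 0 0 0 0;85 0.055 0.133 0 0 0 0;85 0.055 0.133 0 0 0 0;85 0.055 0.133 0 0 0 0;85 0.055 0.133 0 0 0 0;85 0.055 0.133 0 0 0 0;85 0.055 0.133 0 0 0 0;85 0.055 0.133 0 0 0 0;85 0 0 0 0 0 0;85 0 0 0 0 0 0'; python3 -c "
from h import *
to([.536,-.098,.107])"
```

```text
time_s: 22.65
eef_pos: [0.4256, 0.1685, 0.3471]
tool_rot: [0.0, 1.0, 0.0, 0.004]
wrist_force: [-0.8, -0.4, 0.1]
finger_gap: 0.0846
finger_force: 0.0
time_s: 23.48
eef_pos: [0.536, -0.1005, 0.3439]
tool_rot: [-0.001, 1.0, -0.004, -0.001]
wrist_force: [0.0, 0.8, 0.1]
finger_gap: 0.0851
finger_force: 0.0
t 23.4833 q [-2.490e-01  0.000e+00  1.122e+00  2.000e-03  2.023e+00  1.331e+00] p [ 0.536  -0.1005  0.3439] F [0.  0.8 0.1] gap 0.0851
tool x [ 1.    -0.008 -0.003] z [-0.003  0.003 -1.   ] yaw -0.5 tilt 0.2
shift/0.25 [ 0.003 -0.007  0.948]
```

```bash
python3 -m creep '85 0 -0.007 0.1 0 0 0;85 0 0 0.15 0 0 0;85 0 0 0.15 0 0 0;85 0 0 0.15 0 0 0;85 0 0 0.15 0 0 0;85 0 0 0.13 0 0 0;85 0 0 0.08 0 0 0;85 0 0 0.035 0 0 0;85 0 0 0 0 0 0;85 0 0 0 0 0 0'; python3 -m creep '35 0 0 0 0 0 0;35 0 0 0 0 0 0;35 0 0 0 0 0 0;35 0 0 0 0 0 0;35 0 0 0 0 0 0;35 0 0 0 0 0 0'; python3 -c "
from h import *
to(None)"
```

```text
time_s: 24.32
eef_pos: [0.5365, -0.0957, 0.1118]
tool_rot: [-0.0, 1.0, -0.001, 0.002]
wrist_force: [0.1, -0.1, 1.0]
finger_gap: 0.085
finger_force: 0.0
time_s: 24.82
eef_pos: [0.5372, -0.0964, 0.1134]
tool_rot: [0.0, 1.0, -0.002, 0.004]
wrist_force: [0.3, -0.8, 5.3]
finger_gap: 0.0434
finger_force: 60.5
t 24.8167 q [-2.410e-01 -5.300e-02  1.585e+00  1.000e-03  1.602e+00  1.333e+00] p [ 0.5372 -0.0964  0.1134] F [ 0.3 -0.8  5.3] gap 0.0434
tool x [ 1.    -0.003  0.008] z [ 0.008 -0.001 -1.   ] yaw -0.2 tilt 0.4
```

```bash
python3 -m creep '35 0 0 -0.02 0 0 0;35 0 0 -0.02 0 0 0;35 -0.03 0.007 0 0 0 0;35 -0.045 0.007 0 0 0 0;35 -0.045 0.007 0 0 0 0;35 -0.026 0.007 0 0 0 0;35 0 0 0 0 0 0;35 0 0 0 0 0 0'; python3 -m creep '35 0 0 0.012 0 0 0;35 0 0 0.012 0 0 0;35 0 0 0.01 0 0 0;35 0 0 0 0 0 0;35 0 0 0 0 0 0'
```

```text
time_s: 25.48
eef_pos: [0.4995, -0.1031, 0.121]
tool_rot: [-0.0, 1.0, -0.002, 0.002]
wrist_force: [0.4, 0.9, -3.0]
finger_gap: 0.0435
finger_force: 61.4
time_s: 25.9
eef_pos: [0.5004, -0.103, 0.1135]
tool_rot: [-0.0, 1.0, -0.001, 0.003]
wrist_force: [-0.4, -0.5, 3.3]
finger_gap: 0.0432
finger_force: 61.9
```

Contact made. Press lightly, release and rise straight up.

```bash
python3 -m creep '35 0 0 0.006 0 0 0;35 0 0 0 0 0 0'; python3 -m creep '55 0 0 0 0 0 0;70 0 0 0 0 0 0;85 0 0 0 0 0 0;85 0 0 0 0 0 0;85 0 0 -0.06 0 0 0;85 0 0 -0.15 0 0 0;85 0 0 -0.15 0 0 0;85 0 0 -0.15 0 0 0;85 0 0 -0.15 0 0 0;85 0 0 -0.1 0 0 0'; python3 -m creep '85 -0.05 0.15 0 0 0 0;85 -0.05 0.15 0 0 0 0;85 -0.05 0.15 0 0 0 0;85 -0.05 0.15 0 0 0 0;85 -0.05 0.15 0 0 0 0;85 -0.05 0.15 0 0 0 0;85 -0.05 0.15 0 0 0 0;85 -0.05 0.15 0 0 0 0;85 0 0 0 0 0 0;85 0 0 0 0 0 0'; python3 - <<'E'
from h import *
to(None)
t=grab('top','t10');s=grab('scene','s10')
cv2.imwrite('pics/c10.png',np.hstack([cv2.resize(s['pixels'][150:290,200:480],(440,300)),cv2.resize(t['pixels'][130:230,220:420],(360,300))]))
f=t;P=cloud(f);r=f['pixels'][...,2];o=np.array([.505,.0199]);Y=np.array([.0453,.999]);X=np.array([.999,-.0453])
for n,(x,y) in dict(a=(.5,-.103),b=(.508,.145),c=(.498,-.227),d=(.5034,.0207),e=(.5186,.2623)).items():
    for _ in range(3):
        k=(np.hypot(P[...,0]-x,P[...,1]-y)<.04)&(P[...,2]>.13)&(P[...,2]<.165)&(r<120); x,y,_z=np.median(P[k],0)
    p=np.array([x,y])-o;print(n,k.sum(),round(x,4),round(y,4),'tray',(p@X).round(3),(p@Y).round(3),'top',np.percentile(P[k][:,2],90).round(3))
E
```

```text
time_s: 26.07
eef_pos: [0.5009, -0.1032, 0.1134]
tool_rot: [0.0, 1.0, -0.001, 0.004]
wrist_force: [-1.3, 0.2, 9.4]
finger_gap: 0.0434
finger_force: 62.5
time_s: 26.9
eef_pos: [0.4991, -0.1031, 0.305]
tool_rot: [0.0, 1.0, -0.001, 0.004]
wrist_force: [0.7, 0.1, -0.0]
finger_gap: 0.0853
finger_force: 0.0
time_s: 27.73
eef_pos: [0.3969, -0.4045, 0.2991]
tool_rot: [-0.001, 1.0, -0.003, 0.001]
wrist_force: [0.7, 0.2, 1.1]
finger_gap: 0.0851
finger_force: 0.0
t 27.7333 q [-0.857  0.026  1.178  0.004  1.938  0.722] p [ 0.3969 -0.4045  0.2991] F [0.7 0.2 1.1] gap 0.0851
tool x [ 1.    -0.007  0.003] z [ 0.003  0.002 -1.   ] yaw -0.4 tilt 0.2
a 138 0.499 -0.105 tray -0.0 -0.125 top 0.147
b 135 0.5037 0.1458 tray -0.007 0.126 top 0.147
c 134 0.4968 -0.2262 tray 0.003 -0.246 top 0.148
d 136 0.5025 0.0197 tray -0.003 -0.0 top 0.147
e 135 0.5198 0.2626 tray 0.004 0.243 top 0.147
```

View pics/c10.png

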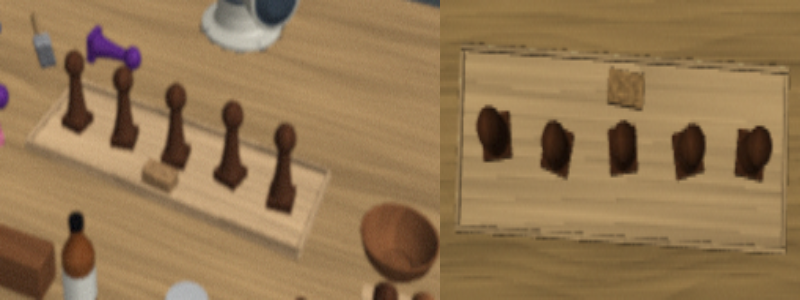

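All five stand in line: a at scene (124,110), b at (231,145), each in its place. The cork and bowl are untouched and the robot is clear.

```bash
python3 -c "
from cell import bot
print(bot.finish_job())"
```

```text
the job is handed in; nothing more can be done
None
```

The job is handed in: both fallen mills stand upright in their places, within about 7 mm of the row's centre line by the last camera check. The other three mills, the cork and the bowl look undisturbed, and it took about 28 of the 51 s. No verdict came back.

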